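Put a guitar brace in the hinged press

ROBOT

A 7-joint arm with a two-finger parallel gripper is mounted at the origin on the work surface. World frame = base frame: x ahead of the robot, y to its left, z up, the work surface at z = 0. Lengths are in m, angles in rad, forces in N, time in s.
With the tool pointing down it reaches from about 0.35 to 0.9 m from the base axis. Payload 19.9 kg.
Tool frame: the origin (TCP) lies at the very end of the fingers, on their centre line; the grasp point (between the pads) lies 19 mm behind it (manip.tcp_to_grasp is the distance from the TCP to the grasp point, in m); z points along the fingers, x is the direction in which the jaws open and shut, and the axes are right-handed (so a half turn about z gives the same grasp; the last joint's range is limited). The gripper opens to 94 mm and grips with 3 to 60 N. Pads are 16 mm wide; open, the fingers measure 119 mm over their backs; the gripper's body (75 mm by 177 mm) begins 78 mm behind the grasp point.
Start: joints at [-1.321, 0.417, -0.01, 1.614, 0.005, 1.111, -0.053], TCP at [0.179, 0.599, 0.205] pointing down, gripper open.
Joint ranges: [-2.81, 2.81], [-0.39, 2.02], [-1.27, 1.25], [0.06, 2.57], [-1.19, 4.33], [0.19, 2], [-2.82, 2.82]. Speed limits (rad/s): [1.89, 1.89, 2.39, 2.39, 3.01, 3.01, 3.01].

INTERFACE

Orientations are given as a unit quaternion [w, x, y, z].
In Python, from rig import manip gives the robot as it stands.
- The arm moves only by the tool jog_arm, never from a script. Its argument "steps" is a list of rows, each a list of 3 entries, a list of its own where there are three numbers: the turn, a rotation vector about the tool's x, y, z in degrees, then the shift along the tool's x, y, z in mm, then the gripper's target within -1 to 1 (shut at 1, half-way at 0, fully open at -1). A call has exactly 5 rows; each row shifts and turns the commanded pose from where the row before left it, along the tool's axes as they then stand; what a row does not reach is not made up. A row lasts 1/10 s, in which the tool goes at most 50 mm and 8.59 degrees, less where a joint would pass 70% of its speed; a pose out of reach is approached as far as the arm can. A call with a gripper value outside its range is refused whole. The fingers move at their own pace and stop on an object; "grip_force" is the grip in N (left out, the last holds). Time passes only in rows, so rows that do not move let the fingers close, or fill a call up. It gives the time, the measured TCP pose, the force and the opening at its end, in the units of the state.
- manip.read_state(): the state, without advancing time (a new reading comes with each control period).
- manip.snapshot(name): name is "scene" or "top" or "wrist"; returns the picture (420x560x3 uint8, red, green, blue); there is no depth.
- manip.camera_params(name): a dict with "fx", "fy", "cx", "cy" (pixels), "k1" (the pictures are not rectified: a ray, as slopes to the right and down, at radius r is drawn at 1 + k1 r^2 times it, then the intrinsics apply), "rvec" (rotation vector, rad) and "tvec" (3), from world to camera coordinates, as OpenCV has them. Camera axes: x right, y down, z forward; pixel columns grow to the right and rows downward; lengths in m; the calibration is good to about 2 mm. A picture is of the moment at which its call begins: read the wrist's pose just before it. camera_params takes no time and is no camera call; for the wrist camera it gives the pose at the moment of the call.
- manip.sign_off(): hands the job in, once; it reports no verdict.
The state is a dict: "time": time; "qpos": joint angles; "qvel": joint speeds; "joint_torque": joint torques, N m; "tool_pos": TCP position; "ee_rot": TCP orientation; "force": force on the tool from outside, world axes, zero at the start; "wrist_torque": the same for the moment, N m; "gripper_width": finger opening in m.
Only numpy, scipy, OpenCV 4.12 (cv2) and the standard library are available. Lean on these libraries where they do the work, as an engineer would, in place of code of your own. Each camera call takes 0.05 s, during which the arm holds its last target.

TASK

Lay the long spruce brace flat on the bed of the brace press, on its narrow edge as it lies now, between the two pairs of small dowels and between the end stops. Then swing the open press lid over by its handle bar and lower it gently all the way down onto its stop blocks: its hinge is free, so do not let it drop. Leave everything else on the bench where it is.

Things in the scene. Friction and masses are not known exactly. Their poses are not given: they have to be found in the camera images.
- brace_c (a point): Centre (half-way up) of the brace to be pressed: a plain pale spruce bar 200 mm long (its x axis), 14 mm wide (y) and 20 mm tall (z), about 50 g, lying loose on the bench on its 14 mm wide edge. It is the long one of the two bars; its two ends are alike.
- nest (a point): Middle of the brace's place, on the top face of the press bed (30 mm above the bench), z up; axes parallel to the press. The brace lies here along x, its centre 10 mm above this point. Two pairs of dowels (14 mm dia, standing 14 mm above the bed) at x = -60 and +60 mm, y = +-16.5 mm, leave 19 mm for the 14 mm bar; two end stops (12 mm high) leave 220 mm for its length. Between the dowel pairs the bed is bare, so fingers have room at the brace's middle.
- press: The press: a plywood bed 250 mm (x) by 230 mm (y) by 30 mm high fixed to the bench, origin on the bench; the bed spans y = -95 to +135 mm. Its lid is hinged along x on the +y side. Two stop blocks, 22.5 mm high, stand on the bed near y = -68 mm (x = +-105 mm).
- flap_hinge (a point): Middle of the lid's hinge axis, which runs along x of the press, 58.5 mm above the bench, at y = +110 mm of the press.
- flap (a joint): Angle of the lid: 0 = level, shut, resting on its stop blocks (underside 52.5 mm above the bench, 2.5 mm over a seated brace); 1.57 = upright; 2.05 = leaning back on its open props, where it starts. It swings freely: left alone it falls shut below 1.57 and falls open above it. Lid: plywood 210 x 160 x 12 mm, about 0.4 kg with its handle.
- flap_bar (a point): Middle of the lid's handle, a fixed round wooden bar 14 mm in diameter along the hinge direction (x of the press), 210 mm from the hinge axis, held by two arms 92 mm apart (clear width between them), with 38 mm clear between bar and lid edge. Fingers can pinch it from above at every lid angle and the bar turns between them. Shut, it is 58.5 mm above the bench, at y = -100 mm of the press; the lid swings from +y over the top to -y. This point's axes turn with the lid.
- short_c (a point): Centre of the other bar, a bystander: the same pale spruce and section but only 110 mm long.
- glue_c (a point): Centre of a white glue bottle, 56 mm dia, 150 mm tall (bystander).
- cork_c (a point): Centre of a cork sanding block 100 x 65 x 35 mm (bystander).
- chisel_c (a point): Middle of a wood chisel 255 mm long lying along its x axis (bystander).
- pin_center (a point): Centre of a standing wooden dowel 36 mm dia, 60 mm tall (bystander).
- mug_c (a point): Centre of a white cup 76 mm dia, 90 mm tall (bystander).

How it is judged:
On the way:
1. the brace lies flat between the dowels and end stops, let go of, with the lid still open (x of brace_c in the frame of nest between -0.012 and 0.012 m and y of brace_c in the frame of nest between -0.005 and 0.005 m and z of brace_c in the frame of nest between 0.007 and 0.0125 m and angle between the x axis of brace_c and the x axis of nest, either way round below 0.07 rad and angle between brace_c's own z axis and vertical below 0.1 rad and value of joint flap above 1.6 rad and distance between the grasp point and brace_c above 0.06 m), for 0.2 s.
At the end, for the whole second after the job is handed in: The brace lies flat in its place (centre within 12 mm along and 5 mm across, aligned within 0.07 rad, on the bed) and the lid is shut on its stop blocks (angle under 0.025 rad) and at rest (x of brace_c in the frame of nest between -0.012 and 0.012 m and y of brace_c in the frame of nest between -0.005 and 0.005 m and z of brace_c in the frame of nest between 0.007 and 0.0125 m and angle between the x axis of brace_c and the x axis of nest, either way round below 0.07 rad and angle between brace_c's own z axis and vertical below 0.1 rad and value of joint flap below 0.025 rad and velocity of joint flap between -0.1 and 0.1 rad/s); the robot touches nothing.
It fails at once if the lid falls or is slammed: faster than 2 rad/s (0.4 m/s at its bar) within the last 0.6 rad of its way down (value of joint flap below 0.6 rad and velocity of joint flap below -2 rad/s).
It fails at once if a bystander is moved by more than 30 mm (distance of any of short_c, glue_c, cork_c, chisel_c, pin_center, mug_c from where it was at the start of the episode above 0.03 m).
It also fails if it takes over 54 s, if anything falls off the work surface, if the arm or the gripper's body presses on something with over 40 N, if the wrist force passes 120 N, or if a joint passes its speed limit or range.

## Working session

There is one attempt and no reset: what is moved stays moved. The work goes in short steps, Python scripts to look and compute and a tool call to move; the robot and the scene stay as the last step left them, time stands still between calls to the robot, and variables do not carry over. Pictures are saved under pics/ and viewed, and the job is handed in when it is done.

Besides the shell and the picture viewer there is one more tool, called as name(argument=value, ...), one argument or row to a line, values as JSON. jog_arm: Moves the arm, as the interface text tells. Its arguments: {"type":"object","properties":{"steps":{"type":"array"},"grip_force":{"type":"number"}},"required":["steps"]}

```bash
ls; mkdir -p pics; python3 - <<'E'
from rig import manip
import cv2
s=manip.read_state()
print({k:s[k] for k in ('time','tool_pos','ee_rot','force','gripper_width')})
for n in ("scene","top","wrist"):
    p=manip.camera_params(n);print(n,p)
    im=manip.snapshot(n);cv2.imwrite(f"pics/{n}0.png",im[:,:,::-1])
E
```

```text
pics
{'time': 0.0, 'tool_pos': array([0.1790844 , 0.59838675, 0.20482268]), 'ee_rot': array([ 3.99904416e-04,  8.02086308e-01,  5.97207812e-01, -4.72722118e-04]), 'force': array([-0.60109193, -0.4537097 ,  0.78840729]), 'gripper_width': 0.09382996157972676}
scene {'fx': 499.2772244448433, 'fy': 499.2772244448433, 'cx': 280.65855905807473, 'cy': 213.80394045563446, 'k1': 0.056666651421932994, 'rvec': array([ 1.74996324,  1.47872776, -0.74866989]), 'tvec': array([-0.02884306, -0.24549295,  2.02372993])}
top {'fx': 386.87513896103127, 'fy': 386.87513896103127, 'cx': 278.15956088074415, 'cy': 214.16894515189716, 'k1': -0.006030069806841292, 'rvec': array([ 2.15096223, -2.13740551,  0.17046481]), 'tvec': array([-0.07191743,  0.52176952,  1.23820002])}
wrist {'fx': 330.252954382947, 'fy': 330.252954382947, 'cx': 282.18354964615935, 'cy': 208.4011012547449, 'k1': 0.0049351067535419, 'rvec': array([-2.33822502, -1.74279907, -0.23416508]), 'tvec': array([-0.62308499, -0.02787008,  0.39321576])}
```

View pics/scene0.png

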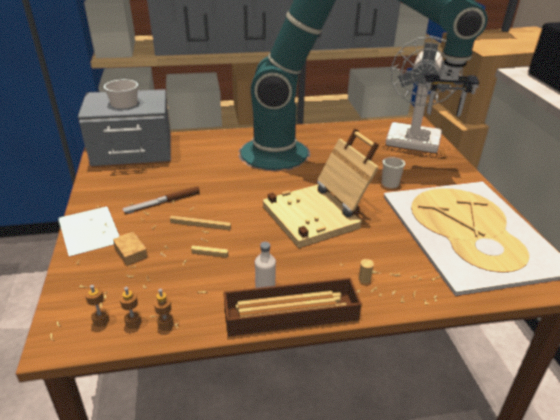

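View pics/top0.png

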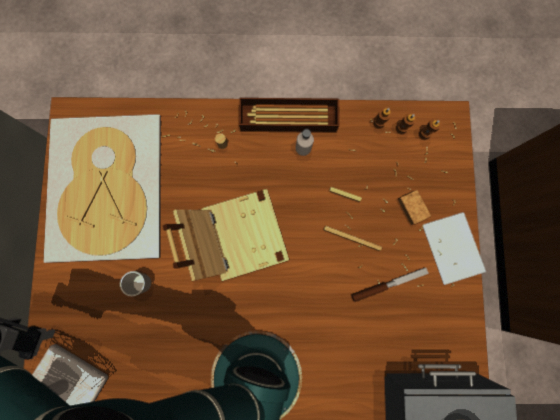

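View pics/wrist0.png

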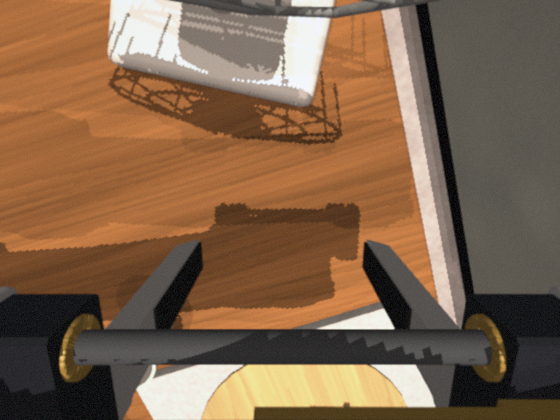

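The top view shows the long brace from about (325,228) to (381,248), the press around (235,235) with its stop blocks on the right at (263,195) and (280,257), and the lid leaning left with its bar near (172,245). I'll zoom in.

```bash
cat > h.py <<'E'
import numpy as np, cv2
from scipy.spatial.transform import Rotation as R
def ray(p,uv):
    a=np.array([(uv[0]-p['cx'])/p['fx'],(uv[1]-p['cy'])/p['fy']])
    u=a.copy()
    for _ in range(30): u=a/(1+p['k1']*(u@u))
    Rm=R.from_rotvec(p['rvec']).as_matrix()
    return -Rm.T@p['tvec'], Rm.T@np.array([u[0],u[1],1])
def onz(p,uv,z):
    o,d=ray(p,uv); return o+d*(z-o[2])/d[2]
def proj(p,X):
    c=R.from_rotvec(p['rvec']).apply(np.atleast_2d(X))+p['tvec']
    u=c[:,:2]/c[:,2:]; u=u*(1+p['k1']*(u**2).sum(1,keepdims=True))
    return u*[p['fx'],p['fy']]+[p['cx'],p['cy']]
E
python3 - <<'E'
import cv2
im=cv2.imread('pics/top0.png')
cv2.imwrite('pics/topz1.png',cv2.resize(im[180:290,160:300],None,fx=5.5,fy=5.4,interpolation=cv2.INTER_CUBIC))
cv2.imwrite('pics/topz2.png',cv2.resize(im[175:305,310:440],None,fx=4.6,fy=4.6,interpolation=cv2.INTER_CUBIC))
im=cv2.imread('pics/scene0.png')
cv2.imwrite('pics/scz1.png',cv2.resize(im[125:250,255:395],None,fx=5,fy=4.8,interpolation=cv2.INTER_CUBIC))
E
```

```text
(no output)
```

View pics/topz1.png

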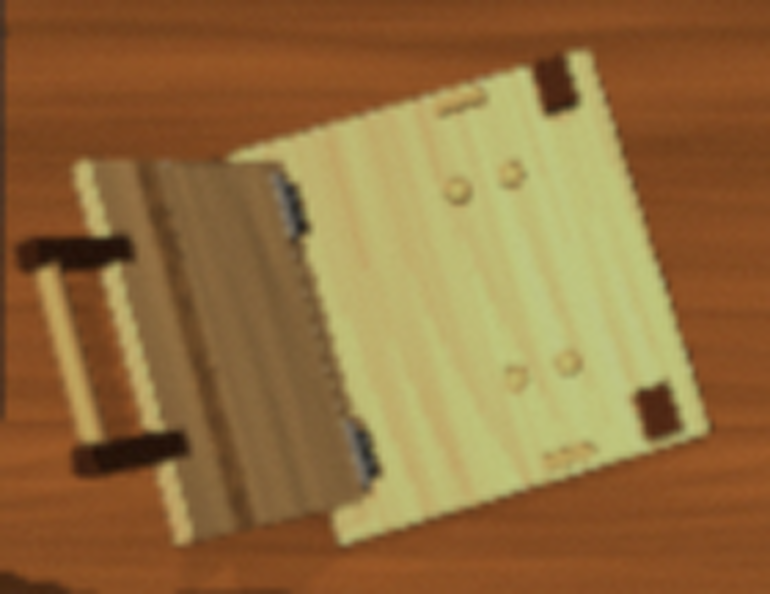

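View pics/topz2.png

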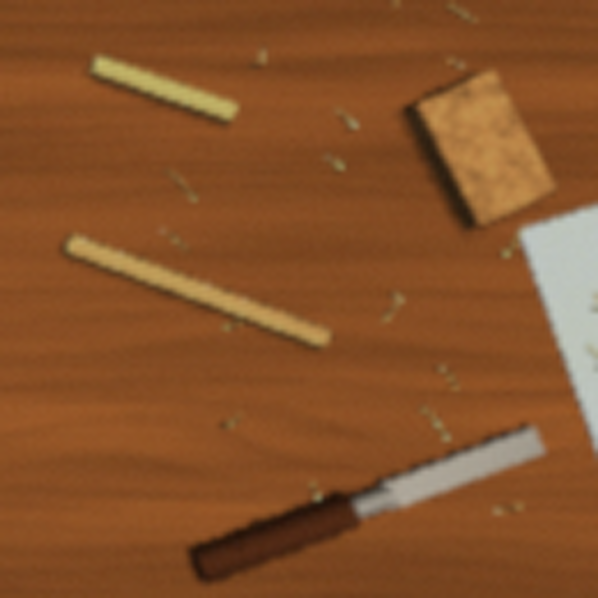

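View pics/scz1.png

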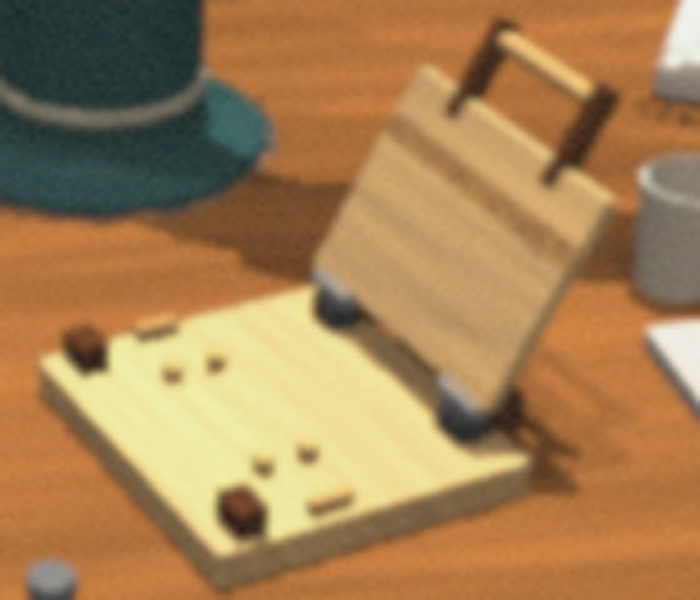

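```bash
python3 - <<'E'
from rig import manip
from h import *
p=manip.camera_params('top')
f=lambda u,v:((u+.5)/5.5-.5+160,(v+.5)/5.4-.5+180)
D=np.array([onz(p,f(*q),.044) for q in [(457,191),(512,173),(515,379),(568,362)]])
print(D.round(4)); print('mean',D.mean(0))
ax=(D[0]+D[1]-D[2]-D[3])/2; print('len',np.linalg.norm(ax),np.degrees(np.arctan2(ax[1],ax[0])), [np.linalg.norm(D[0]-D[1]),np.linalg.norm(D[2]-D[3])])
C=np.array([onz(p,f(*q),.03) for q in [(592,50),(710,430),(342,546)]]); print(C.round(4))
e=C[1]-C[0]; print('bed yaw',np.linalg.norm(e),np.degrees(np.arctan2(e[1],e[0])),np.linalg.norm(C[2]-C[1]))
zb=.0585+.21*np.sin(2.05)
B=np.array([onz(p,f(*q),zb) for q in [(45,255),(92,450)]]);print('bar',B.mean(0),B.round(4))
# brace by mask
im=cv2.imread('pics/top0.png')
hsv=cv2.cvtColor(im,cv2.COLOR_BGR2HSV)
m=((hsv[...,0]>14)&(hsv[...,0]<35)&(hsv[...,1]>60)&(hsv[...,2]>140)).astype(np.uint8)
n,l,st,ce=cv2.connectedComponentsWithStats(m)
for i in range(1,n):
    x,y,w,h,a=st[i]
    if a>60 and 315<x<400:
        r=cv2.minAreaRect(np.argwhere(l==i)[:,::-1].astype(np.float32)); b=cv2.boxPoints(r)
        W=np.array([onz(p,q,.02) for q in b]); print(st[i],r); c=onz(p,ce[i],.02);print('c',c)
        ys,xs=np.nonzero(l==i); P=np.array([onz(p,q,.02)[:2] for q in zip(xs,ys)]);u,s_,vt=np.linalg.svd(P-P.mean(0));
        print(np.degrees(np.arctan2(vt[0,1],vt[0,0])), np.ptp((P-P.mean(0))@vt[0]))
E
```

```text
[[ 0.5182  0.0482  0.044 ]
 [ 0.5295  0.0155  0.044 ]
 [ 0.4041  0.0117  0.044 ]
 [ 0.4145 -0.0195  0.044 ]]
mean [0.46657427 0.01395947 0.044     ]
len 0.12002686692420288 17.310877919014754 [np.float64(0.03464166989791106), np.float64(0.03286090121603283)]
[[ 0.6098 -0.0314  0.03  ]
 [ 0.3748 -0.104   0.03  ]
 [ 0.3042  0.1129  0.03  ]]
bed yaw 0.2459052936269709 -162.82541842602274 0.22812808713872537
bar [0.40409349 0.22200677 0.2448461 ] [[0.4533 0.236  0.2448]
 [0.3549 0.208  0.2448]]
[330 187  32  14 150] ((345.7149353027344, 193.398193359375), (32.5573616027832, 4.708709239959717), 19.653823852539062)
c [ 0.59754457 -0.29839809  0.02      ]
71.0067908062553 0.10980928419537438
[325 226  57  24 259] ((353.1086120605469, 237.70687866210938), (60.15484619140625, 4.515086650848389), 20.323135375976562)
c [ 0.44824045 -0.31775356  0.02      ]
-110.31419638802357 0.19867516514564038
```

jog_arm(
  steps=[
    [[0, 0, 0], [0, 0, -45], -1],
    [[0, 0, 0], [0, 0, -45], -1],
    [[0, 0, 0], [0, 0, -45], -1],
    [[0, 0, 0], [-34, 34, 0], -1],
    [[0, 0, 0], [-34, 34, 0], -1],
  ],
)

```text
time: 0.65
tool_pos: [0.2249, 0.5137, 0.341]
ee_rot: [-0.0, 0.802, 0.598, 0.001]
force: [1.0, 1.4, -1.1]
gripper_width: 0.094
```

jog_arm(
  steps=[
    [[0, 0, 0], [-34, 34, 0], -1],
    [[0, 0, 0], [-34, 34, 0], -1],
    [[0, 0, 0], [-34, 34, 0], -1],
    [[0, 0, 0], [-34, 34, 0], -1],
    [[0, 0, 0], [-34, 34, 0], -1],
  ],
)

```text
time: 1.15
tool_pos: [0.3394, 0.3005, 0.3404]
ee_rot: [-0.0, 0.802, 0.597, 0.0]
force: [0.8, 0.7, 0.7]
gripper_width: 0.0942
```

jog_arm(
  steps=[
    [[0, 0, 0], [-34, 34, 0], -1],
    [[0, 0, 0], [-34, 34, 0], -1],
    [[0, 0, 0], [-34, 34, 0], -1],
    [[0, 0, 0], [-34, 34, 0], -1],
    [[0, 0, 0], [-34, 34, 0], -1],
  ],
)

```text
time: 1.65
tool_pos: [0.4535, 0.089, 0.3406]
ee_rot: [-0.0, 0.802, 0.597, 0.0]
force: [1.1, 0.2, 0.1]
gripper_width: 0.0943
```

jog_arm(
  steps=[
    [[0, 0, 8.5], [0, 0, 0], -1],
    [[0, 0, 8.5], [0, 0, 0], -1],
    [[0, 0, 8.5], [0, 0, 0], -1],
    [[0, 0, 8.5], [0, 0, 0], -1],
    [[0, 0, 8.5], [0, 0, 0], -1],
  ],
)

```text
time: 2.15
tool_pos: [0.4529, 0.0908, 0.3403]
ee_rot: [0.0, 0.965, 0.263, -0.0]
force: [0.1, 0.8, -0.4]
gripper_width: 0.0943
```

jog_arm(
  steps=[
    [[0, 0, 8.5], [0, 0, 0], -1],
    [[0, 0, 8.5], [0, 0, 0], -1],
    [[0, 0, 8.5], [0, 0, 0], -1],
    [[0, 0, 8.5], [0, 0, 0], -1],
    [[0, 0, 8.5], [0, 0, 0], -1],
  ],
)

```text
time: 2.65
tool_pos: [0.4529, 0.0909, 0.3403]
ee_rot: [0.0, 0.995, -0.105, -0.0]
force: [-0.5, -0.3, -0.1]
gripper_width: 0.0937
```

```bash
python3 - <<'E'
from rig import manip
from h import *
import pickle
p=manip.camera_params('wrist');im=manip.snapshot('wrist');cv2.imwrite('pics/w1.png',im[:,:,::-1]);pickle.dump(p,open('w1.pkl','wb'))
print(-R.from_rotvec(p['rvec']).as_matrix().T@p['tvec'],manip.read_state()['tool_pos'])
E
```

```text
[0.46815203 0.1655092  0.52121349] [0.45297945 0.09083485 0.340365  ]
```

View pics/w1.png

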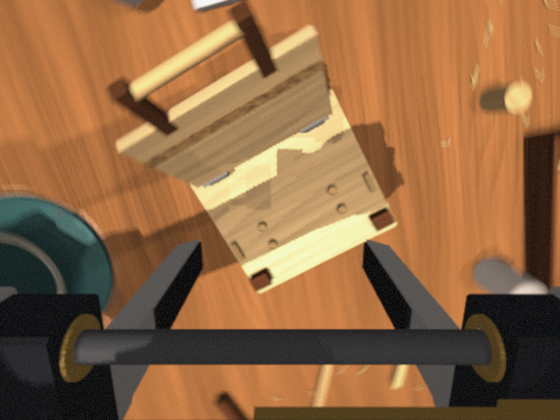

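The wrist view shows the press with dowels near (332,190), (341,209), (262,226) and (272,244), and the bar from about (135,90) to (240,28).

```bash
python3 - <<'E'
import cv2
im=cv2.imread('pics/w1.png')
cv2.imwrite('pics/w1z.png',cv2.resize(im[155:295,220:400],None,fx=4,fy=4,interpolation=cv2.INTER_CUBIC))
E
```

```text
(no output)
```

View pics/w1z.png

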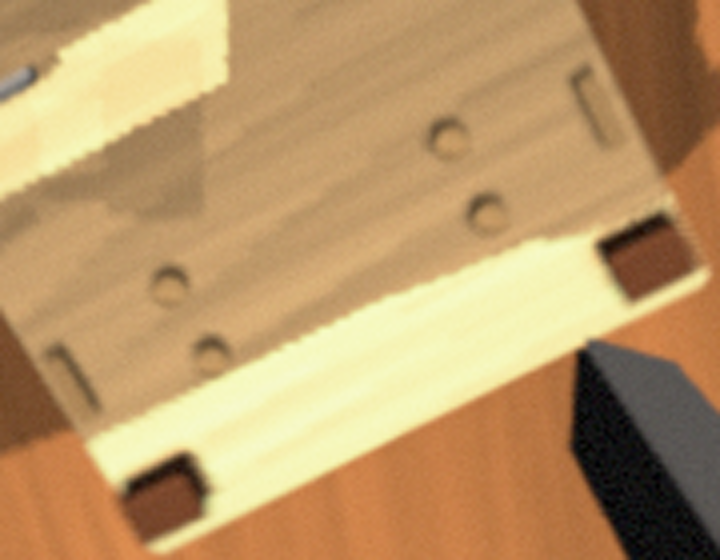

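```bash
python3 - <<'E'
from h import *
import pickle
p=pickle.load(open('w1.pkl','rb'))
f=lambda u,v:((u+.5)/4-.5+220,(v+.5)/4-.5+155)
D=np.array([onz(p,f(*q),.044) for q in [(452,139),(490,215),(173,286),(213,357)]])
print(D.round(4)); print('mean',D.mean(0))
ax=(D[0]+D[1]-D[2]-D[3])/2; print('len',np.linalg.norm(ax),np.degrees(np.arctan2(ax[1],ax[0])), [np.linalg.norm(D[0]-D[1]),np.linalg.norm(D[2]-D[3])])
zb=.0585+.21*np.sin(2.05)
B=np.array([onz(p,q,zb) for q in [(137,90),(239,30)]]);print('bar',B.mean(0),B.round(4))
E
```

```text
[[ 0.5191  0.0496  0.044 ]
 [ 0.5282  0.018   0.044 ]
 [ 0.4057  0.0152  0.044 ]
 [ 0.4144 -0.0161  0.044 ]]
mean [0.46685112 0.01668374 0.044     ]
len 0.11861952777973978 16.77942118185671 [np.float64(0.03290971687900691), np.float64(0.03254063004568595)]
bar [0.40453907 0.22177679 0.2448461 ] [[0.36   0.2094 0.2448]
 [0.4491 0.2342 0.2448]]
```

jog_arm(
  steps=[
    [[0, 0, 8.2], [0, 0, 0], -1],
    [[0, 0, 0], [15, 43, 0], -1],
    [[0, 0, 0], [15, 43, 0], -1],
    [[0, 0, 0], [15, 43, 0], -1],
    [[0, 0, 0], [15, 43, 0], -1],
  ],
)

```text
time: 3.2
tool_pos: [0.4506, -0.093, 0.3406]
ee_rot: [-0.0, 0.985, -0.171, 0.0]
force: [1.0, -0.1, -0.4]
gripper_width: 0.0938
```

jog_arm(
  steps=[
    [[0, 0, 0], [15, 43, 15], -1],
    [[0, 0, 0], [15, 43, 15], -1],
    [[0, 0, 0], [15, 43, 15], -1],
    [[0, 0, 0], [15, 43, 15], -1],
    [[0, 0, 0], [15, 43, 15], -1],
  ],
)

```text
time: 3.7
tool_pos: [0.4484, -0.3206, 0.2648]
ee_rot: [0.0, 0.985, -0.17, 0.0]
force: [1.9, 1.3, 1.1]
gripper_width: 0.094
```

jog_arm(
  steps=[
    [[0, 0, 0.7], [-1, -3, 40], -1],
    [[0, 0, 0], [0, 0, 45], -1],
    [[0, 0, 0], [0, 0, 45], -1],
    [[0, 0, 0], [0, 0, 40], -1],
    [[0, 0, 0], [0, 0, 0], -1],
  ],
)

```text
time: 4.2
tool_pos: [0.4463, -0.3143, 0.0916]
ee_rot: [-0.001, 0.984, -0.177, -0.003]
force: [-0.4, -0.0, 2.1]
gripper_width: 0.0941
```

```bash
python3 - <<'E'
from rig import manip
from h import *
s=manip.read_state();print(s['tool_pos'],s['ee_rot'])
p=manip.camera_params('wrist');im=manip.snapshot('wrist');cv2.imwrite('pics/w2.png',im[:,:,::-1])
print(proj(p,[[.448,-.318,.02],[.448+.1*.347,-.318+.1*.938,.02],[.448-.1*.347,-.318-.1*.938,.02]]))
im=manip.snapshot('top');cv2.imwrite('pics/t2.png',cv2.resize(im[150:320,260:460],None,fx=3.5,fy=3.5)[:,:,::-1])
E
```

```text
[ 0.44633258 -0.31432712  0.09155462] [-7.33137687e-04  9.84170931e-01 -1.77186638e-01 -3.45491234e-03]
[[287.22791354 219.41130194]
 [287.64069057  86.60971649]
 [286.89667075 327.9141496 ]]
```

View pics/w2.png

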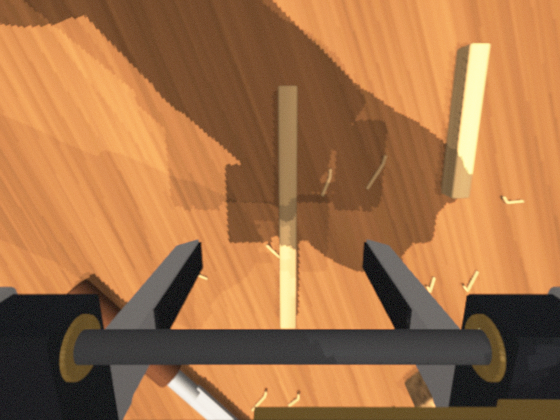

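View pics/t2.png

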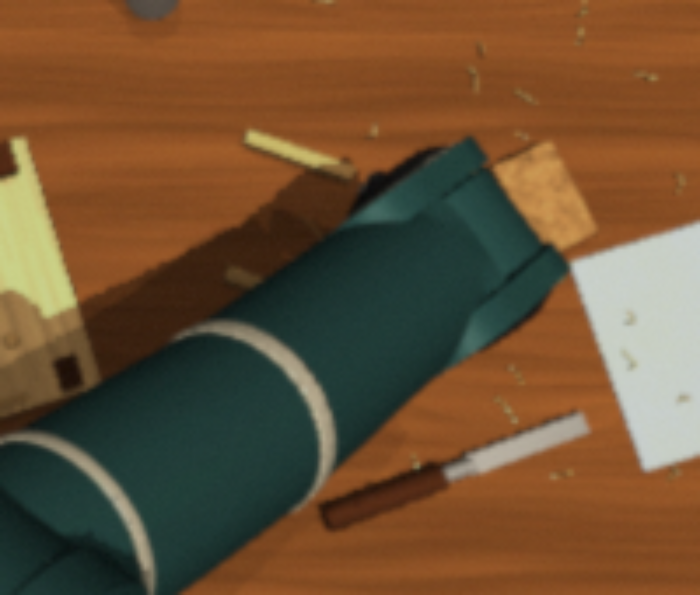

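The wrist view shows the brace centred between the fingers, with its far end at (288,87), as predicted. I'll go down and grip it.

jog_arm(
  steps=[
    [[0, 0, 0], [2, 3, 40], -1],
    [[0, 0, 0], [0, 0, 30], -1],
    [[0, 0, 0], [0, 0, 15], -1],
    [[0, 0, 0], [0, 0, 0], -1],
    [[0, 0, 0], [0, 0, 0], -1],
  ],
)

```text
time: 4.8
tool_pos: [0.4504, -0.32, 0.0124]
ee_rot: [0.0, 0.984, -0.178, 0.001]
force: [0.4, 0.3, -0.1]
gripper_width: 0.0937
```

jog_arm(
  steps=[
    [[0, 0, 0], [0, -2, 7], -1],
    [[0, 0, 0], [0, 0, 0], 0.6],
    [[0, 0, 0], [0, 0, 0], 1],
    [[0, 0, 0], [0, 0, 0], 1],
    [[0, 0, 0], [0, 0, 0], 1],
  ],
  grip_force=20,
)

```text
time: 5.3
tool_pos: [0.4503, -0.3175, 0.0037]
ee_rot: [0.0, 0.984, -0.178, 0.0]
force: [0.2, 0.4, 1.4]
gripper_width: 0.0653
```

jog_arm(
  steps=[
    [[0, 0, 0], [0, 0, 0], 1],
    [[0, 0, 0], [0, 0, 0], 1],
    [[0, 0, 0], [0, 0, 0], 1],
    [[0, 0, 0], [0, 0, 0], 1],
    [[0, 0, 0], [0, 0, 0], 1],
  ],
)

```text
time: 5.8
tool_pos: [0.4502, -0.3175, 0.0035]
ee_rot: [0.0, 0.984, -0.178, 0.0]
force: [-0.4, 0.9, -0.3]
gripper_width: 0.0254
```

jog_arm(
  steps=[
    [[0, 0, 0], [0, 0, 0], 1],
    [[0, 0, 0], [0, 0, 0], 1],
    [[0, 0, 0], [0, 0, 0], 1],
    [[0, 0, 0], [0, 0, 0], 1],
    [[0, 0, 0], [0, 0, 0], 1],
  ],
)

```text
time: 6.3
tool_pos: [0.4502, -0.3175, 0.0035]
ee_rot: [0.0, 0.984, -0.178, 0.0]
force: [-0.2, 0.3, -0.6]
gripper_width: 0.014
```

jog_arm(
  steps=[
    [[0, 0, 0], [0, 0, -15], 1],
    [[0, 0, 0], [0, 0, -40], 1],
    [[0, 0, 0], [0, 0, -45], 1],
    [[0, 0, 0], [0, 0, -45], 1],
    [[0, 0, 0], [0, 0, -25], 1],
  ],
)

```text
time: 6.8
tool_pos: [0.4504, -0.3183, 0.1777]
ee_rot: [0.0, 0.984, -0.179, 0.002]
force: [0.1, -0.4, -0.2]
gripper_width: 0.0136
```

jog_arm(
  steps=[
    [[0, 0, 8.5], [0, 0, 0], 1],
    [[0, 0, 8.5], [0, 0, 0], 1],
    [[0, 0, 8.5], [0, 0, 0], 1],
    [[0, 0, 8.5], [0, 0, 0], 1],
    [[0, 0, 8.5], [0, 0, 0], 1],
  ],
)

```text
time: 7.3
tool_pos: [0.45, -0.3174, 0.1746]
ee_rot: [-0.0, 0.851, -0.526, 0.0]
force: [0.6, 0.4, -1.4]
gripper_width: 0.0139
```

jog_arm(
  steps=[
    [[0, 0, 8.5], [0, 0, 0], 1],
    [[0, 0, 1.4], [0, 0, 0], 1],
    [[0, 0, 0], [-45, -16, 0], 1],
    [[0, 0, 0], [-45, -16, 0], 1],
    [[0, 0, 0], [-45, -16, 0], 1],
  ],
)

```text
time: 7.8
tool_pos: [0.456, -0.1738, 0.1738]
ee_rot: [-0.0, 0.805, -0.593, -0.0]
force: [1.2, 0.9, -1.2]
gripper_width: 0.0138
```

jog_arm(
  steps=[
    [[0, 0, 0], [-45, -16, 0], 1],
    [[0, 0, 0], [-45, -16, 0], 1],
    [[0, 0, 0], [-45, -16, 10], 1],
    [[0, 0, 0], [-40, -16, 10], 1],
    [[0, 0, 0], [0, 0, 0], 1],
  ],
)

```text
time: 8.3
tool_pos: [0.4661, 0.0164, 0.1527]
ee_rot: [0.0, 0.807, -0.59, -0.001]
force: [-0.2, -2.0, -0.1]
gripper_width: 0.0138
```

```bash
python3 - <<'E'
from rig import manip
from h import *
import pickle
s=manip.read_state();print(s['tool_pos'],s['ee_rot'],s['gripper_width'])
p=manip.camera_params('wrist');im=manip.snapshot('wrist');cv2.imwrite('pics/w3.png',im[:,:,::-1]);pickle.dump(p,open('w3.pkl','wb'))
E
```

```text
[0.46608749 0.01635651 0.1527412 ] [ 2.08921207e-04  8.07377947e-01 -5.90033934e-01 -8.73623930e-04] 0.01377331445234134
```

View pics/w3.png

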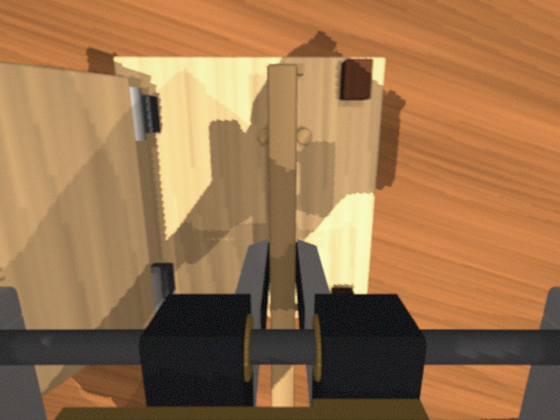

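The brace is held cleanly, with its far end at (269–297, 66), and the far dowel pair shows at (265,136) and (304,136). I'll zoom for the exact offset.

```bash
python3 - <<'E'
import cv2
im=cv2.imread('pics/w3.png')
cv2.imwrite('pics/w3z.png',cv2.resize(im[50:250,220:350],None,fx=6,fy=3,interpolation=cv2.INTER_CUBIC))
cv2.imwrite('pics/w3y.png',cv2.resize(im[110:160,240:330],None,fx=8,fy=8,interpolation=cv2.INTER_CUBIC))
E
```

```text
(no output)
```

View pics/w3z.png

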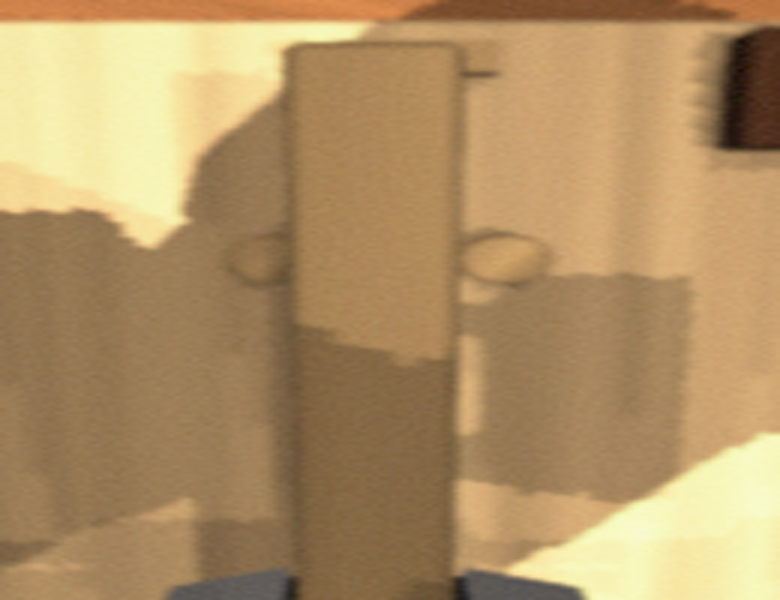

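View pics/w3y.png

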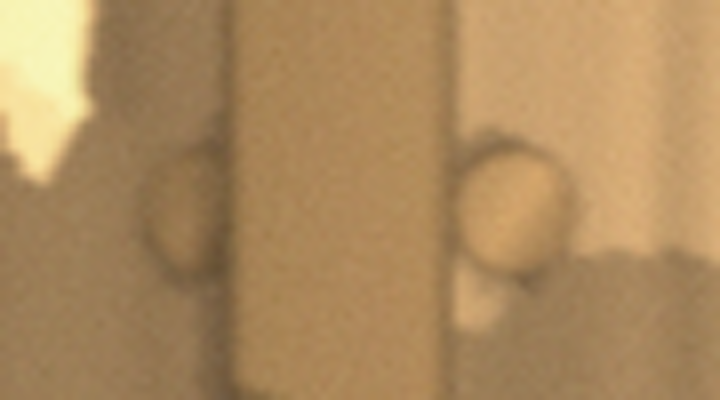

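```bash
python3 - <<'E'
from h import *
import pickle
p=pickle.load(open('w3.pkl','rb'))
dl=onz(p,(240+145.5/8-.5,136.1),.044);dr=onz(p,(240+572.5/8-.5,136.1),.044)
print('dowel span',np.linalg.norm(dl-dr),'far pair mid',(dl+dr)/2)
dm=(dl+dr)/2
zt=.1527-.0035+.02
a=onz(p,(281.7,136),zt);e=onz(p,(281.8,64.4),zt);b=onz(p,(281.9,230),zt)
w=onz(p,(240+232.5/8-.5,136),zt)-onz(p,(240+442.5/8-.5,136),zt);print('w',np.linalg.norm(w))
print('bar pts',b,a,e,'yaw',np.degrees(np.arctan2(*(e-b)[1::-1])))
print('bar centre',e-.1*(e-b)/np.linalg.norm(e-b))
im=cv2.imread('pics/w3.png').astype(int)
# bed right edge per row
pts=[]
for r in range(110,280,8):
    row=im[r,330:420]; 
    g=np.argmax(row[:-2,1]-row[2:,1]); pts.append((331+g,r))
print(pts)
P=np.array([onz(p,q,.03) for q in pts]);l=cv2.fitLine(P[:,:2].astype(np.float32),cv2.DIST_HUBER,0,.01,.01).ravel();print(l,np.degrees(np.arctan2(l[1],l[0])))
n=np.array([-l[1],l[0]]); print('dowel mid from bed edge',n@(dm[:2]-l[2:]))
E
```

```text
dowel span 0.04577062964192555 far pair mid [0.52415431 0.03228383 0.044     ]
w 0.012775810632985217
bar pts [0.48428196 0.0214483  0.1692    ] [0.53033338 0.03626371 0.1692    ] [0.56103515 0.04601883 0.1692    ] yaw 17.75110453449907
bar centre [0.46579616 0.01553056 0.1692    ]
[(np.int64(381), 110), (np.int64(380), 118), (np.int64(380), 126), (np.int64(379), 134), (np.int64(378), 142), (np.int64(378), 150), (np.int64(377), 158), (np.int64(377), 166), (np.int64(376), 174), (np.int64(375), 182), (np.int64(373), 190), (np.int64(374), 198), (np.int64(373), 206), (np.int64(373), 214), (np.int64(372), 222), (np.int64(372), 230), (np.int64(371), 238), (np.int64(371), 246), (np.int64(370), 254), (np.int64(369), 262), (np.int64(369), 270), (np.int64(368), 278)]
[ 0.95221627  0.30542454  0.5121969  -0.06072854] 17.783707
dowel mid from bed edge 0.08491580783063156
```

jog_arm(
  steps=[
    [[0, 0, 0], [1.8, 0, 40], 1],
    [[0, 0, 0], [0, 0, 35], 1],
    [[0, 0, 0], [0, 0, 13], 1],
    [[0, 0, 0], [0, 0, 0], 1],
    [[0, 0, 0], [0, 0, 0], 1],
  ],
)

```text
time: 8.85
tool_pos: [0.4677, 0.0085, 0.0668]
ee_rot: [-0.0, 0.804, -0.595, 0.0]
force: [-0.3, -0.3, -0.8]
gripper_width: 0.0138
```

```bash
python3 - <<'E'
from rig import manip
from h import *
import pickle
s=manip.read_state();print(s['tool_pos'],s['ee_rot'],s['gripper_width'])
p=manip.camera_params('wrist');im=manip.snapshot('wrist')[:,:,::-1].copy();cv2.imwrite('pics/w4.png',im);pickle.dump(p,open('w4.pkl','wb'))
cv2.imwrite('pics/w4z.png',cv2.resize(im[20:170,220:350],None,fx=6,fy=4,interpolation=cv2.INTER_CUBIC))
E
```

```text
[0.46765546 0.00854465 0.06680844] [-3.42369030e-04  8.03968452e-01 -5.94671653e-01  4.86023132e-04] 0.01378754942396224
```

View pics/w4.png

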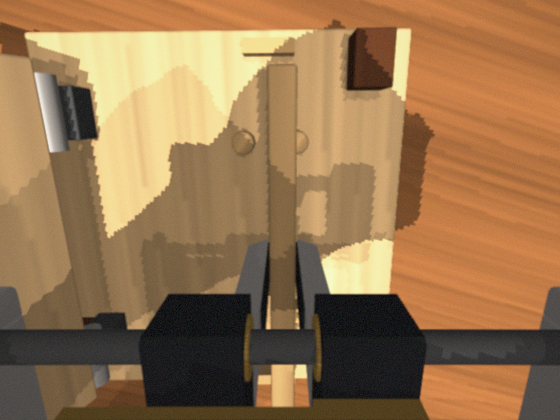

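View pics/w4z.png

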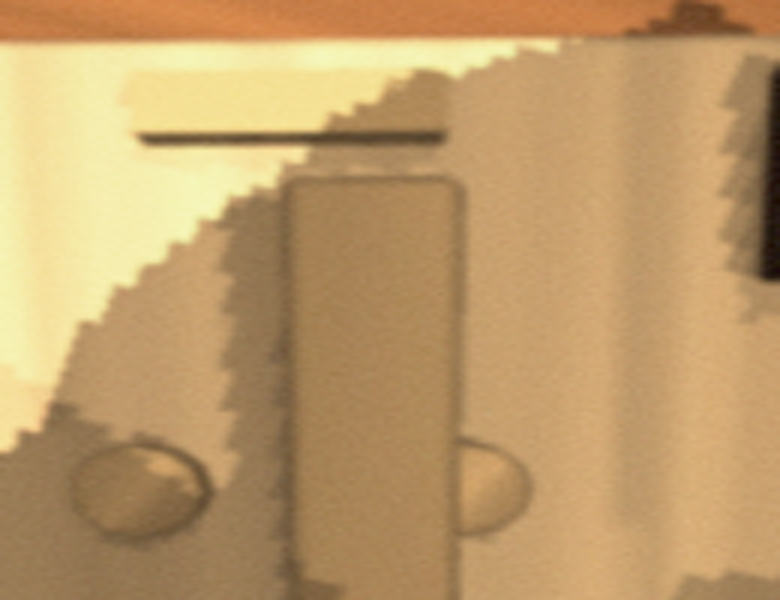

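```bash
cat > m.py <<'E'
from h import *
import pickle
def go(pk,L,Rr,row,bc,endrow,zt):
    p=pickle.load(open(pk,'rb'))
    dl=onz(p,(L,row),.044);dr=onz(p,(Rr,row),.044);dm=(dl+dr)/2
    b=onz(p,(bc,230),zt);e=onz(p,(bc,endrow),zt);t=(e-b)/np.linalg.norm(e-b)
    n=np.array([-t[1],t[0],0])
    print('span',np.linalg.norm(dl-dr),'bar yaw',np.degrees(np.arctan2(t[1],t[0])),'dowel yaw',np.degrees(np.arctan2(*(dl-dr)[1::-1]))-90)
    print('move bar by n',n@(dm-e),'along',t@(dm-(e-.1*t))-.06,'centre',e-.1*t)
    return p
E
python3 - <<'E'
from m import *
p=go('w4.pkl',220+68.5/6-.5,220+532.5/6-.5,142,281.9,20+178/4,.0668-.0035+.02)
im=cv2.imread('pics/w4.png').astype(int)
pts=[]
for r in range(100,290,8):
    row=im[r,380:425]; g=np.argmax(row[:-2,1]-row[2:,1]); pts.append((381+g,r))
print([int(q[0]) for q in pts])
P=np.array([onz(p,q,.03) for q in pts]);l=cv2.fitLine(P[:,:2].astype(np.float32),cv2.DIST_HUBER,0,.01,.01).ravel();print(l,np.degrees(np.arctan2(l[1],l[0])))
E
```

```text
span 0.04688440397826914 bar yaw 17.05778107245586 dowel yaw 17.07550607915219
move bar by n 0.007501851220635242 along 0.0021280270421268344 centre [0.46728531 0.00773111 0.0833    ]
[405, 404, 403, 403, 402, 402, 401, 400, 399, 399, 398, 397, 397, 396, 395, 395, 394, 393, 393, 392, 391, 391, 390, 389]
[ 0.9526757  0.3039885  0.5060484 -0.0616447] 17.697317
```

jog_arm(
  steps=[
    [[0, 0, -0.3], [-7.5, -2, 0], 1],
    [[0, 0, 0], [0, 0, 4], 1],
    [[0, 0, 0], [0, 0, 0], 1],
    [[0, 0, 0], [0, 0, 0], 1],
    [[0, 0, 0], [0, 0, 0], 1],
  ],
)

```text
time: 9.4
tool_pos: [0.4667, 0.0169, 0.0616]
ee_rot: [0.0, 0.806, -0.592, 0.0]
force: [-0.3, 0.3, 0.5]
gripper_width: 0.0134
```

```bash
python3 - <<'E'
from rig import manip
from h import *
import pickle
s=manip.read_state();print(s['tool_pos'],s['ee_rot'],s['gripper_width'])
p=manip.camera_params('wrist');im=manip.snapshot('wrist')[:,:,::-1].copy();cv2.imwrite('pics/w5.png',im);pickle.dump(p,open('w5.pkl','wb'))
cv2.imwrite('pics/w5z.png',cv2.resize(im[20:170,220:350],None,fx=6,fy=4,interpolation=cv2.INTER_CUBIC))
E
```

```text
[0.46667268 0.0169147  0.06156602] [ 4.18672113e-05  8.05600134e-01 -5.92459635e-01  5.91023372e-05] 0.013435650155738683
```

View pics/w5z.png

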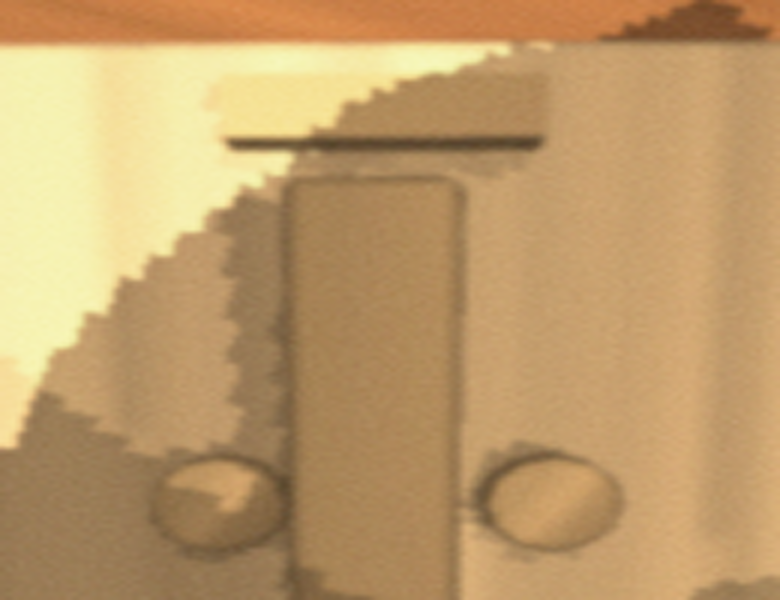

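```bash
python3 - <<'E'
from m import *
p=go('w5.pkl',220+150.5/6-.5,220+622.5/6-.5,20+504/4-.4,220+375.5/6-.5,20+178/4,.0616-.0035+.02)
E
```

```text
span 0.04658598543366154 bar yaw 17.380708490655646 dowel yaw 17.386058386448582
move bar by n -0.0010659939939186257 along 0.00039560797830589384 centre [0.46635668 0.01599349 0.0781    ]
```

jog_arm(
  steps=[
    [[0, 0, 0], [1, 0, 0], 1],
    [[0, 0, 0], [0, 0, 7], 1],
    [[0, 0, 0], [0, 0, 7], 1],
    [[0, 0, 0], [0, 0, 7], 1],
    [[0, 0, 0], [0, 0, 4], 1],
  ],
)

```text
time: 9.95
tool_pos: [0.4666, 0.0159, 0.0356]
ee_rot: [0.0, 0.806, -0.593, -0.0]
force: [0.2, 0.5, -0.6]
gripper_width: 0.0137
```

jog_arm(
  steps=[
    [[0, 0, 0], [0, 0, 1], 1],
    [[0, 0, 0], [0, 0, 1], 1],
    [[0, 0, 0], [0, 0, 1], 1],
    [[0, 0, 0], [0, 0, 0], 1],
    [[0, 0, 0], [0, 0, 0], 1],
  ],
)

```text
time: 10.45
tool_pos: [0.467, 0.0161, 0.0336]
ee_rot: [-0.0, 0.806, -0.592, 0.0]
force: [-0.1, 0.8, -1.1]
gripper_width: 0.0141
```

```bash
python3 - <<'E'
from rig import manip
from h import *
import pickle
s=manip.read_state();print(s['tool_pos'],s['ee_rot'],s['gripper_width'],s['force'])
p=manip.camera_params('wrist');im=manip.snapshot('wrist')[:,:,::-1].copy();cv2.imwrite('pics/w6.png',im);pickle.dump(p,open('w6.pkl','wb'))
E
```

```text
[0.46704438 0.01607191 0.03359888] [-7.07923055e-05  8.05614012e-01 -5.92440760e-01  7.03277071e-05] 0.014138039867231746 [-0.09911203  0.82364185 -1.08235848]
```

View pics/w6.png

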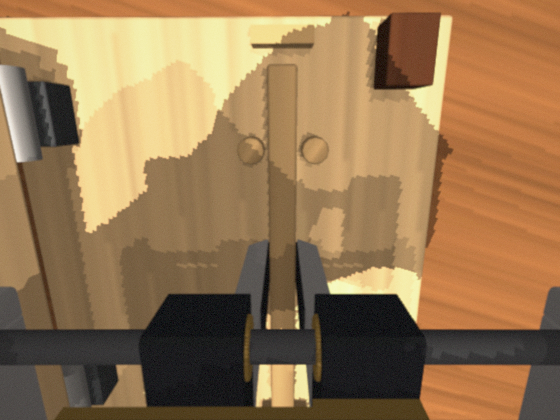

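The brace sits between the far dowels, (251,150) and (315,150), with its centre line at column 282. I'll release it.

jog_arm(
  steps=[
    [[0, 0, 0], [0, 0, 0], 0.4],
    [[0, 0, 0], [0, 0, 0], 0.2],
    [[0, 0, 0], [0, 0, 0], 0],
    [[0, 0, 0], [0, 0, 0], 0],
    [[0, 0, 0], [0, 0, 0], 0],
  ],
)

```text
time: 11.0
tool_pos: [0.467, 0.016, 0.0335]
ee_rot: [0.0, 0.806, -0.592, 0.0]
force: [-0.1, 0.1, -0.8]
gripper_width: 0.0461
```

jog_arm(
  steps=[
    [[0, 0, 0], [0, 0, -20], 0],
    [[0, 0, 0], [0, 0, -40], 0],
    [[0, 0, 0], [0, 0, -45], 0],
    [[0, 0, 0], [0, 0, -45], 0],
    [[0, 0, 0], [0, 0, 0], 0],
  ],
)

```text
time: 11.5
tool_pos: [0.4691, 0.0161, 0.1875]
ee_rot: [-0.003, 0.806, -0.592, 0.001]
force: [0.3, 0.6, -0.3]
gripper_width: 0.0467
```

```bash
python3 - <<'E'
from rig import manip
from h import *
import pickle
s=manip.read_state();print(s['tool_pos'],s['ee_rot'],s['gripper_width'],s['force'])
p=manip.camera_params('wrist');im=manip.snapshot('wrist')[:,:,::-1].copy();cv2.imwrite('pics/w7.png',im);pickle.dump(p,open('w7.pkl','wb'))
E
```

```text
[0.46906976 0.01614626 0.18753445] [-0.00256355  0.80568287 -0.59233969  0.00149599] 0.046742125839709256 [ 0.30258403  0.56944279 -0.34254321]
```

View pics/w7.png

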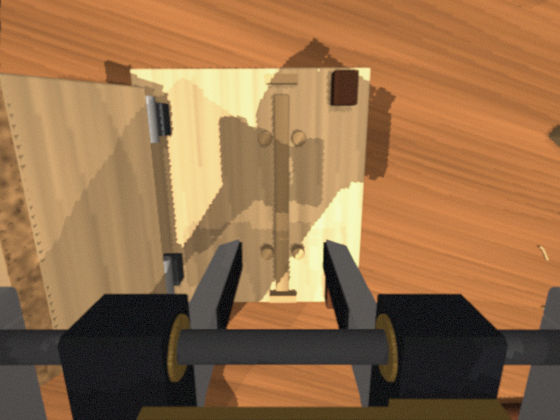

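The released brace lies between both dowel pairs, (265,138)/(299,138) and (268,253)/(298,253), and the end stops. Next is the lid bar.

jog_arm(
  steps=[
    [[0, 0, 0], [0, 0, -40], 0],
    [[0, 0, 0], [0, 0, -45], 0],
    [[0, 0, 0], [0, 0, -45], 0],
    [[0, 0, 0], [-20, 0, -16], 0],
    [[0, 0, 0], [-36, 0, 0], 0],
  ],
)

```text
time: 12.05
tool_pos: [0.4511, 0.0689, 0.331]
ee_rot: [-0.002, 0.805, -0.594, 0.0]
force: [-0.0, 0.3, -1.8]
gripper_width: 0.0469
```

jog_arm(
  steps=[
    [[0, 0, 0], [-40, 0, 0], 0],
    [[0, 0, 0], [-40, 1, 0], 0],
    [[0, 0, 0], [-40, 1, 0], 0],
    [[0, 0, 0], [-40, 0, 0], 0],
    [[0, 0, 0], [0, 0, 0], 0],
  ],
)

```text
time: 12.55
tool_pos: [0.3983, 0.226, 0.3282]
ee_rot: [0.001, 0.808, -0.59, 0.0]
force: [0.5, 0.5, -0.7]
gripper_width: 0.0472
```

jog_arm(
  steps=[
    [[0, 0, 0], [0, 0, 0], 0],
    [[0, 0, 0], [0, 0, 0], 0],
    [[0, 0, 0], [0, 0, 0], 0],
    [[0, 0, 0], [0, 0, 0], 0],
    [[0, 0, 0], [0, 0, 0], 0],
  ],
)

```text
time: 13.05
tool_pos: [0.4008, 0.2213, 0.3295]
ee_rot: [-0.0, 0.805, -0.593, -0.0]
force: [0.3, -0.6, 0.3]
gripper_width: 0.047
```

```bash
python3 - <<'E'
from rig import manip
from h import *
import pickle
s=manip.read_state();print(s['tool_pos'],s['ee_rot'],s['gripper_width'],s['force'])
p=manip.camera_params('wrist');im=manip.snapshot('wrist')[:,:,::-1].copy();cv2.imwrite('pics/w8.png',im);pickle.dump(p,open('w8.pkl','wb'))
print(proj(p,[[.403,.222,.245],[.403+.046*.955,.222+.046*.297,.245],[.403-.046*.955,.222-.046*.297,.245]]))
E
```

```text
[0.40082258 0.22125032 0.32947015] [-5.44657878e-05  8.05390258e-01 -5.92744903e-01 -9.44730844e-05] 0.046997396801787876 [ 0.27097844 -0.61387191  0.2713446 ]
[[281.20089197 208.83734016]
 [281.22839856 153.21652407]
 [281.17549414 259.70722346]]
```

View pics/w8.png

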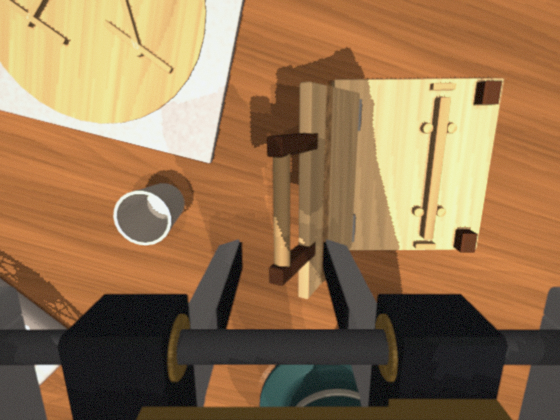

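The bar is centred between the fingers, from (282,155) to (281,268), as predicted. I'll go down on it.

jog_arm(
  steps=[
    [[0, 0, 0], [0, 0, 35], 0],
    [[0, 0, 0], [0, 0, 35], 0],
    [[0, 0, 0], [0, 0, 22], 0],
    [[0, 0, 0], [0, 0, 11], 0],
    [[0, 0, 0], [0, 0, 0], 0],
  ],
  grip_force=15,
)

```text
time: 13.6
tool_pos: [0.4004, 0.2213, 0.2258]
ee_rot: [0.001, 0.806, -0.593, 0.0]
force: [-0.2, -0.3, -0.4]
gripper_width: 0.0466
```

jog_arm(
  steps=[
    [[0, 0, 0], [0, 0, 0], 1],
    [[0, 0, 0], [0, 0, 0], 1],
    [[0, 0, 0], [0, 0, 0], 1],
    [[0, 0, 0], [0, 0, 0], 1],
    [[0, 0, 0], [0, 0, 0], 1],
  ],
)

```text
time: 14.1
tool_pos: [0.4007, 0.2218, 0.2268]
ee_rot: [-0.0, 0.806, -0.592, -0.0]
force: [-0.3, 1.6, 1.6]
gripper_width: 0.0135
```

jog_arm(
  steps=[
    [[0, 0, 0], [0, 0, 0], 1],
    [[0, 0, 0], [0, 0, 0], 1],
    [[0, 0, 0], [0, 0, 0], 1],
    [[0, 0, 0], [0, 0, 0], 1],
    [[0, 0, 0], [0, 0, 0], 1],
  ],
)

```text
time: 14.6
tool_pos: [0.4007, 0.222, 0.2266]
ee_rot: [-0.0, 0.806, -0.592, -0.0]
force: [-2.7, 3.6, 5.1]
gripper_width: 0.0135
```

```bash
python3 - <<'E'
from rig import manip
from h import *
s=manip.read_state();print(s['tool_pos'],s['ee_rot'],s['gripper_width'],s['force'],s['qpos'])
im=manip.snapshot('wrist')[:,:,::-1].copy();cv2.imwrite('pics/w9.png',im)
im=manip.snapshot('scene')[:,:,::-1].copy();cv2.imwrite('pics/s9.png',cv2.resize(im[60:270,240:480],None,fx=3,fy=2.8))
E
```

```text
[0.40073007 0.22196149 0.22663502] [-1.87159696e-04  8.05696401e-01 -5.92328687e-01 -2.48110401e-05] 0.013479010516291946 [-2.65670451  3.63283364  5.06033942] [-1.45878368  0.12621704  0.96465298  2.00893111 -0.11889526  1.0631924
 -1.70779864]
```

View pics/w9.png

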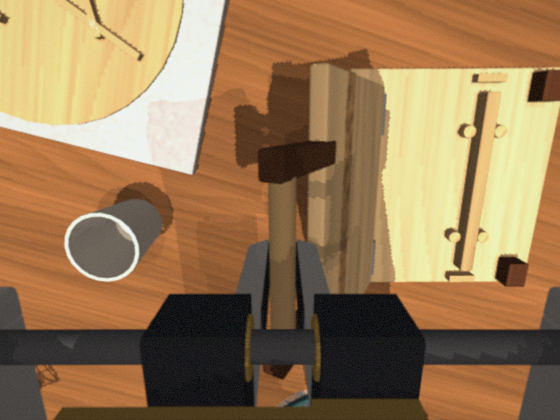

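View pics/s9.png

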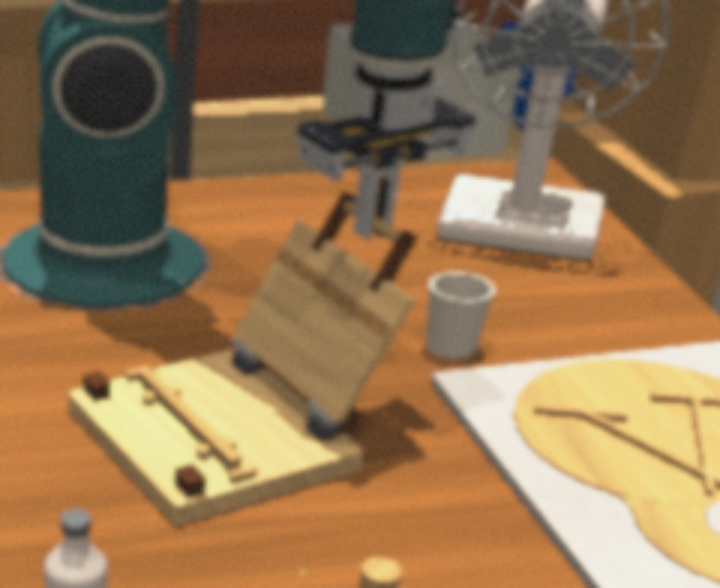

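```bash
python3 - <<'E'
import numpy as np
th=[2.05]
for st,n in [(.06,2),(.1,13),(.07,5),(.05,4)]:
    for _ in range(n): th.append(th[-1]-st)
th+= [.03,.015,0]
th=np.array(th);x=np.round(210*(np.cos(th)-np.cos(th[0])),1);z=np.round(-210*(np.sin(th)-np.sin(th[0])),1)
for i in range(1,len(th)): print(i,round(th[i],3),round(x[i]-x[i-1],1),round(z[i]-z[i-1],1),x[i],z[i])
E
```

```text
1 1.99 11.3 -5.5 11.3 -5.5
2 1.93 11.7 -4.8 23.0 -10.3
3 1.83 20.0 -6.3 43.0 -16.6
4 1.73 20.5 -4.4 63.5 -21.0
5 1.63 20.9 -2.3 84.4 -23.3
6 1.53 21.0 -0.2 105.4 -23.5
7 1.43 20.9 1.9 126.3 -21.6
8 1.33 20.6 4.0 146.9 -17.6
9 1.23 20.1 6.0 167.0 -11.6
10 1.13 19.4 8.0 186.4 -3.6
11 1.03 18.5 9.9 204.9 6.3
12 0.93 17.5 11.7 222.4 18.0
13 0.83 16.1 13.4 238.5 31.4
14 0.73 14.8 14.9 253.3 46.3
15 0.63 13.2 16.3 266.5 62.6
16 0.56 8.2 12.2 274.7 74.8
17 0.49 7.4 12.7 282.1 87.5
18 0.42 6.5 13.2 288.6 100.7
19 0.35 5.5 13.6 294.1 114.3
20 0.28 4.5 14.0 298.6 128.3
21 0.23 2.7 10.2 301.3 138.5
22 0.18 2.1 10.2 303.4 148.7
23 0.13 1.7 10.4 305.1 159.1
24 0.08 1.1 10.5 306.2 169.6
25 0.03 0.5 10.4 306.7 180.0
26 0.015 0.1 3.2 306.8 183.2
27 0.0 0.0 3.1 306.8 186.3
```

jog_arm(
  steps=[
    [[0, 0, 0], [11.3, 0, -5.5], 1],
    [[0, 0, 0], [11.7, 0, -4.8], 1],
    [[0, 0, 0], [20, 0, -6.3], 1],
    [[0, 0, 0], [20.5, 0, -4.4], 1],
    [[0, 0, 0], [20.9, 0, -2.3], 1],
  ],
)

```text
time: 15.2
tool_pos: [0.4263, 0.1391, 0.2503]
ee_rot: [-0.0, 0.805, -0.593, -0.0]
force: [3.7, 1.9, -3.3]
gripper_width: 0.0133
```

jog_arm(
  steps=[
    [[0, 0, 0], [21, 0, -0.2], 1],
    [[0, 0, 0], [20.9, 0, 1.9], 1],
    [[0, 0, 0], [20.6, 0, 4], 1],
    [[0, 0, 0], [20.1, 0, 6], 1],
    [[0, 0, 0], [19.4, 0, 8], 1],
  ],
)

```text
time: 15.7
tool_pos: [0.4564, 0.0416, 0.2302]
ee_rot: [-0.0, 0.805, -0.593, 0.0]
force: [2.4, 3.5, -3.8]
gripper_width: 0.0136
```

jog_arm(
  steps=[
    [[0, 0, 0], [18.5, 0, 9.9], 1],
    [[0, 0, 0], [17.5, 0, 11.7], 1],
    [[0, 0, 0], [16.1, 0, 13.4], 1],
    [[0, 0, 0], [14.8, 0, 14.9], 1],
    [[0, 0, 0], [13.2, 0, 16.3], 1],
  ],
)

```text
time: 16.2
tool_pos: [0.4799, -0.0348, 0.1636]
ee_rot: [0.0, 0.805, -0.593, 0.0]
force: [2.3, 5.3, -3.5]
gripper_width: 0.013
```

```bash
python3 - <<'E'
from rig import manip
import cv2
s=manip.read_state();print(s['tool_pos'],s['ee_rot'],s['gripper_width'],s['force'])
im=manip.snapshot('wrist')[:,:,::-1].copy();cv2.imwrite('pics/w10.png',im)
im=manip.snapshot('scene')[:,:,::-1].copy();cv2.imwrite('pics/s10.png',cv2.resize(im[60:270,240:480],None,fx=3,fy=2.8))
E
```

```text
[ 0.47990574 -0.0347508   0.16357456] [ 1.23283948e-04  8.05262489e-01 -5.92918465e-01  3.93997134e-05] 0.013029625413403492 [ 2.25855187  5.2515782  -3.53433146]
```

View pics/w10.png

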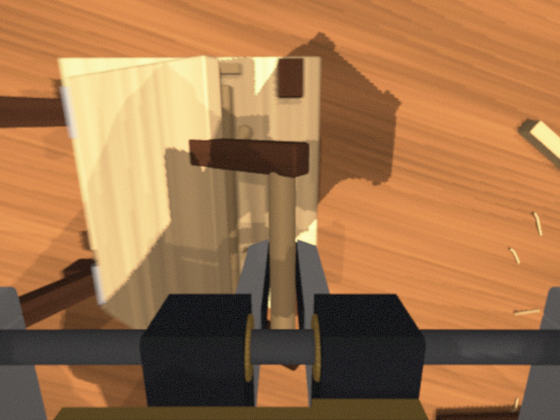

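View pics/s10.png

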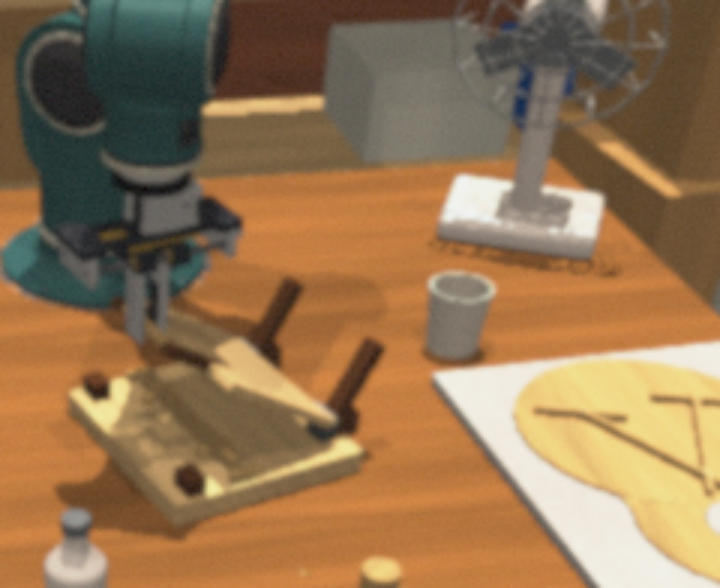

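The bar is still held and the lid is about a third of the way from shut, following the arc. I'll keep lowering it.

jog_arm(
  steps=[
    [[0, 0, 0], [8.2, 0, 12.2], 1],
    [[0, 0, 0], [7.4, 0, 12.7], 1],
    [[0, 0, 0], [6.5, 0, 13.2], 1],
    [[0, 0, 0], [5.5, 0, 13.6], 1],
    [[0, 0, 0], [4.5, 0, 14], 1],
  ],
)

```text
time: 16.8
tool_pos: [0.4891, -0.0645, 0.0981]
ee_rot: [0.0, 0.805, -0.593, -0.0]
force: [-0.8, 3.0, -1.7]
gripper_width: 0.0134
```

jog_arm(
  steps=[
    [[0, 0, 0], [2.7, 0, 10.2], 1],
    [[0, 0, 0], [2.1, 0, 10.2], 1],
    [[0, 0, 0], [1.7, 0, 10.4], 1],
    [[0, 0, 0], [1.1, 0, 10.5], 1],
    [[0, 0, 0], [0, 0, 0], 1],
  ],
)

```text
time: 17.3
tool_pos: [0.4914, -0.0709, 0.0559]
ee_rot: [0.001, 0.806, -0.592, -0.0]
force: [-4.1, -0.2, -1.1]
gripper_width: 0.0137
```

jog_arm(
  steps=[
    [[0, 0, 0], [0.3, 0, 5], 1],
    [[0, 0, 0], [0.2, 0, 4], 1],
    [[0, 0, 0], [0, 0, 3], 1],
    [[0, 0, 0], [0, 0, 2], 1],
    [[0, 0, 0], [0, 0, 0], 1],
  ],
)

```text
time: 17.8
tool_pos: [0.4928, -0.0708, 0.0436]
ee_rot: [-0.001, 0.806, -0.592, 0.0]
force: [-4.3, 1.4, 8.2]
gripper_width: 0.0134
```

jog_arm(
  steps=[
    [[0, 0, 0], [0, 0, 1], 1],
    [[0, 0, 0], [0, 0, 1], 1],
    [[0, 0, 0], [0, 0, 1], 1],
    [[0, 0, 0], [0, 0, 0], 1],
    [[0, 0, 0], [0, 0, 0], 1],
  ],
)

```text
time: 18.3
tool_pos: [0.4937, -0.0705, 0.0412]
ee_rot: [-0.001, 0.806, -0.592, 0.001]
force: [-2.9, 4.1, 17.0]
gripper_width: 0.0131
```

```bash
python3 - <<'E'
from rig import manip
import cv2,pickle
s=manip.read_state();print(s['tool_pos'],s['force'])
pickle.dump(manip.camera_params('wrist'),open('w11.pkl','wb'))
im=manip.snapshot('wrist')[:,:,::-1].copy();cv2.imwrite('pics/w11.png',im)
im=manip.snapshot('scene')[:,:,::-1].copy();cv2.imwrite('pics/s11.png',cv2.resize(im[130:270,240:400],None,fx=5,fy=4.2,interpolation=cv2.INTER_CUBIC))
E
```

```text
[ 0.49373377 -0.07050126  0.04121412] [-2.8922513   4.09434485 17.01705898]
```

View pics/w11.png

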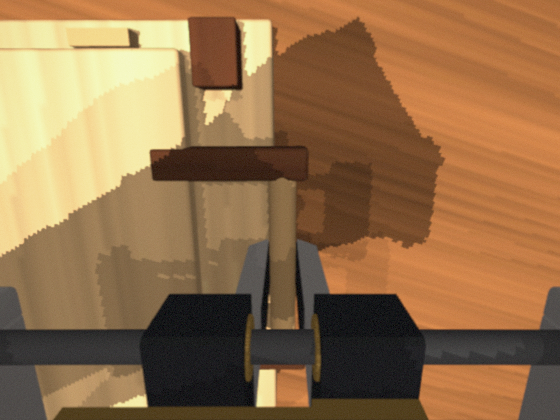

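View pics/s11.png

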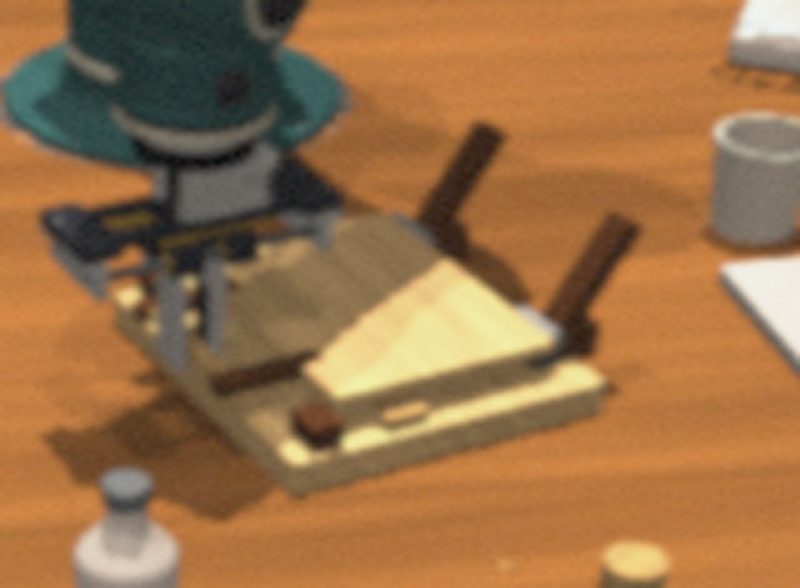

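The views show the lid lying level over the bed, with a 17 N reaction. I'll open the fingers, back off straight up and check the lid angle.

jog_arm(
  steps=[
    [[0, 0, 0], [0, 0, -1], 0.5],
    [[0, 0, 0], [0, 0, 0], 0.3],
    [[0, 0, 0], [0, 0, 0], 0.2],
    [[0, 0, 0], [0, 0, 0], 0.2],
    [[0, 0, 0], [0, 0, 0], 0.2],
  ],
)

```text
time: 18.9
tool_pos: [0.4921, -0.0712, 0.0409]
ee_rot: [0.0, 0.806, -0.592, 0.0]
force: [0.4, -0.0, -0.4]
gripper_width: 0.0378
```

```bash
python3 - <<'E'
from rig import manip
import cv2,pickle
s=manip.read_state();print(s['tool_pos'],s['force'],s['gripper_width'])
pickle.dump(manip.camera_params('wrist'),open('w12.pkl','wb'))
im=manip.snapshot('wrist')[:,:,::-1].copy();cv2.imwrite('pics/w12.png',im)
E
```

```text
[ 0.4921067  -0.07117798  0.04089046] [ 0.3529916  -0.04816612 -0.40163493] 0.03782452929594054
```

View pics/w12.png

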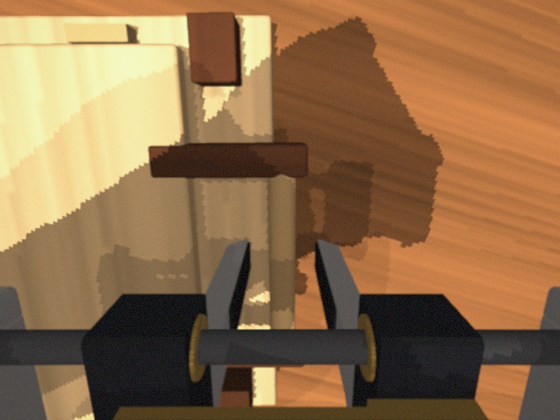

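jog_arm(
  steps=[
    [[0, 0, 0], [0, 0, -15], 0.2],
    [[0, 0, 0], [0, 0, -40], 0.2],
    [[0, 0, 0], [0, 0, -45], 0],
    [[0, 0, 0], [0, 0, -45], 0],
    [[0, 0, 0], [0, 0, -40], 0],
  ],
)

```text
time: 19.45
tool_pos: [0.4917, -0.0719, 0.2287]
ee_rot: [-0.0, 0.805, -0.593, 0.0]
force: [0.8, 0.7, 0.3]
gripper_width: 0.0472
```

jog_arm(
  steps=[
    [[0, 0, 0], [40, 0, 0], 0],
    [[0, 0, 0], [40, 0, 0], 0],
    [[0, 0, 0], [20, 0, 0], 0],
    [[0, 0, 0], [0, 0, 0], 0],
    [[0, 0, 0], [0, 0, 0], 0],
  ],
)

```text
time: 19.95
tool_pos: [0.5215, -0.1669, 0.2264]
ee_rot: [0.0, 0.805, -0.593, 0.0]
force: [-0.8, 0.5, 0.1]
gripper_width: 0.0471
```

```bash
python3 - <<'E'
from rig import manip
import cv2,pickle
s=manip.read_state();print(s['tool_pos'],s['force'],s['gripper_width'])
pickle.dump(manip.camera_params('wrist'),open('w13.pkl','wb'))
im=manip.snapshot('wrist')[:,:,::-1].copy();cv2.imwrite('pics/w13.png',im)
im=manip.snapshot('scene')[:,:,::-1].copy();cv2.imwrite('pics/s13r.png',im);cv2.imwrite('pics/s13.png',cv2.resize(im[130:250,250:400],None,fx=5.3,fy=5,interpolation=cv2.INTER_CUBIC))
im=manip.snapshot('top')[:,:,::-1].copy();cv2.imwrite('pics/t13.png',im)
E
```

```text
[ 0.52148664 -0.16691084  0.22643059] [-0.81473177  0.45871692  0.07929253] 0.047138748161911416
```

View pics/w13.png

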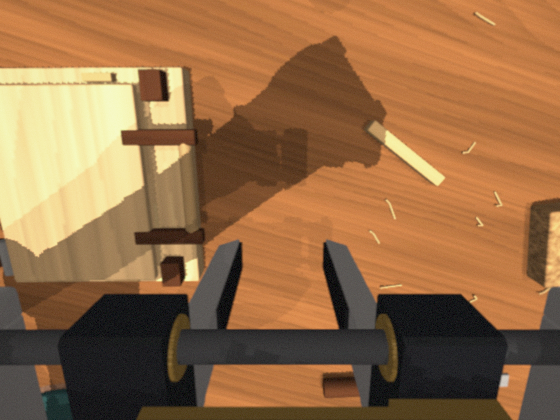

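View pics/s13.png

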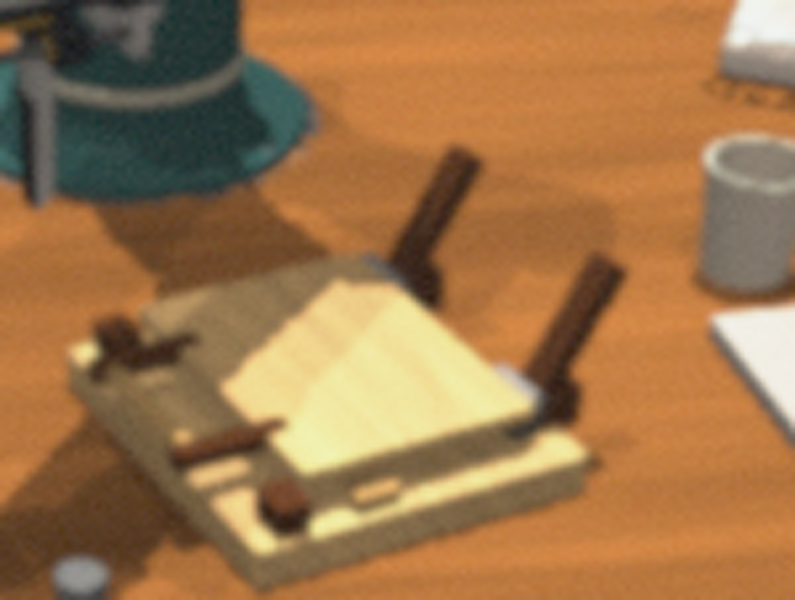

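View pics/t13.png

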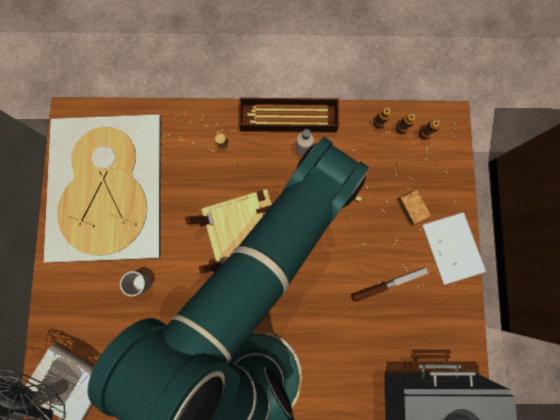

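No light shows that the lid is propped up, but the pictures resolve its angle only coarsely. As a check I'll touch the bar's top lightly with closed fingertips. If the lid is shut, its top is at 65.5 mm.

jog_arm(
  steps=[
    [[0, 0, 0], [-40, 0, 0], 1],
    [[0, 0, 0], [-40, 0, 0], 1],
    [[0, 0, 0], [-20, 0, 0], 1],
    [[0, 0, 0], [0, 0, 40], 1],
    [[0, 0, 0], [0, 0, 40], 1],
  ],
)

```text
time: 20.6
tool_pos: [0.4927, -0.0686, 0.1456]
ee_rot: [-0.001, 0.807, -0.591, 0.001]
force: [0.7, 0.3, 0.2]
gripper_width: 0.0105
```

jog_arm(
  steps=[
    [[0, 0, 0], [0, 0, 40], 1],
    [[0, 0, 0], [0, 0, 20], 1],
    [[0, 0, 0], [0, 0, 10], 1],
    [[0, 0, 0], [0, 0, 0], 1],
    [[0, 0, 0], [0, 0, 0], 1],
  ],
)

```text
time: 21.1
tool_pos: [0.4927, -0.071, 0.0769]
ee_rot: [-0.0, 0.806, -0.592, 0.0]
force: [0.5, -0.2, 0.6]
gripper_width: 0.0005
```

jog_arm(
  steps=[
    [[0, 0, 0], [0, 0, 4], 1],
    [[0, 0, 0], [0, 0, 3], 1],
    [[0, 0, 0], [0, 0, 1], 1],
    [[0, 0, 0], [0, 0, 0], 1],
    [[0, 0, 0], [0, 0, 0], 1],
  ],
)

```text
time: 21.6
tool_pos: [0.4922, -0.0712, 0.068]
ee_rot: [0.0, 0.806, -0.592, 0.0]
force: [-0.1, -0.5, -0.6]
gripper_width: 0.0008
```

jog_arm(
  steps=[
    [[0, 0, 0], [0, 0, 1], 1],
    [[0, 0, 0], [0, 0, 0.5], 1],
    [[0, 0, 0], [0, 0, 0.5], 1],
    [[0, 0, 0], [0, 0, 0], 1],
    [[0, 0, 0], [0, 0, 0], 1],
  ],
)

```text
time: 22.1
tool_pos: [0.4921, -0.0712, 0.0659]
ee_rot: [0.0, 0.806, -0.592, 0.0]
force: [0.1, 0.3, -0.2]
gripper_width: 0.0005
```

There is no contact down to 65.9 mm, so the bar's top is no higher than that and the lid is shut to within about 0.005 rad. I'll back away and hand in.

jog_arm(
  steps=[
    [[0, 0, 0], [0, 0, -20], 1],
    [[0, 0, 0], [0, 0, -45], 1],
    [[0, 0, 0], [0, 0, -45], 1],
    [[0, 0, 0], [0, 0, -40], 1],
    [[0, 0, 0], [0, 0, 0], 1],
  ],
)

```text
time: 22.6
tool_pos: [0.494, -0.0716, 0.22]
ee_rot: [-0.002, 0.806, -0.593, 0.002]
force: [0.1, 0.1, 0.2]
gripper_width: 0.0008
```

jog_arm(
  steps=[
    [[0, 0, 0], [0, 0, 0], 1],
    [[0, 0, 0], [0, 0, 0], 1],
    [[0, 0, 0], [0, 0, 0], 1],
    [[0, 0, 0], [0, 0, 0], 1],
    [[0, 0, 0], [0, 0, 0], 1],
  ],
)

```text
time: 23.1
tool_pos: [0.4919, -0.0713, 0.2155]
ee_rot: [0.0, 0.806, -0.593, -0.0]
force: [0.4, -0.1, 0.3]
gripper_width: 0.0008
```

```bash
python3 - <<'E'
from rig import manip
import cv2
s=manip.read_state();print(s['time'],s['tool_pos'],s['force'])
im=manip.snapshot('scene')[:,:,::-1].copy();cv2.imwrite('pics/s14.png',im)
E
```

```text
23.1 [ 0.4918515  -0.07130081  0.21547988] [ 0.40429782 -0.13469745  0.32737168]
```

View pics/s14.png

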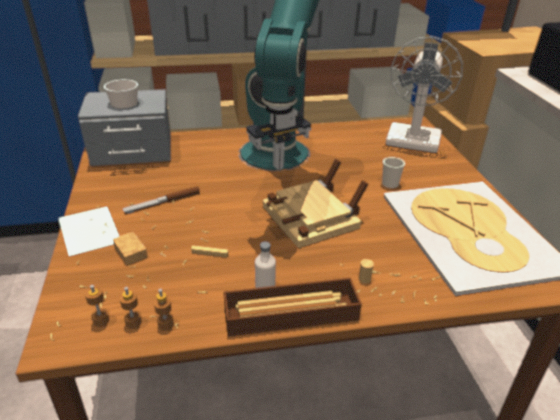

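The lid is shut at (315,205), the arm is clear, and the bystanders are at their original pixels: short bar (210,251), bottle (265,268), cork (130,248), chisel (162,200), pin (366,270), mug (392,173).

```bash
python3 -c "
from rig import manip
print(manip.sign_off())"
```

```text
the job is handed in; nothing more can be done
None
```

The brace is in its place on the press bed, the lid is shut on its stop blocks, and I handed the job in at about 23 s. No verdict came back.

- **Brace:** I gripped it at its middle, set it down between the dowel pairs and end stops, and let go with the lid still open. A wrist picture after release showed it between both dowel pairs and both end stops.
- **Lid:** I pinched the handle bar and lowered the lid along its arc at no more than about 1 rad/s, slower near the end. It came to rest on its stops with about 17 N of push.
- **Shut check:** The upward force began with the fingers about 4 mm higher than I expected, which the pictures could not explain. So I brought the closed fingertips down over the released bar. They met nothing down to 65.9 mm; a shut bar's top is at 65.5 mm. That puts the lid within about 0.005 rad of shut.
- **Last look:** The arm was clear of everything, with the force reading near zero. By eye, all the bystanders were where they started. The brace was under the lid by then, so I last saw it before closing.
- **Measurements that disagreed:** Early camera estimates of the dowel positions differed by 2–3 mm. I settled this with close wrist pictures before setting the brace down.

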